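# Inch the cover plate out of the frame bay and lay it on the work rest

### The job

Inch the orange cover plate out of its bay in the white frame: reach in under the slatted deck with the tool slanted, press lightly on the plate's top and drag it out, again and again if needed, until about a third of it overhangs the front ledge, and let go so that it lies there level on its own. Then pinch the overhanging end by its two long edges, carry it clear to the grey work rest without letting it fall to the table or dropping it, and set it down gently, lying across both bars, centred and square to them. Leave everything else where it stands and let go at the end.

Things in the scene. Friction and masses are not known exactly. Their poses are not given: they have to be found in the camera images.
- frame: Fixed white wooden frame. Origin: table level, under the middle of the ledge's front edge; x points into the bay, y along the edge, z up. Its open front faces roughly to the robot's right (frame x within 20 degrees of world +y). Solid ledge 190 mm wide (y), 60 mm high, x = 0 to 200 mm. Walls at y = +-76 to 94 mm, from x = 95 to 195 mm, carry a slatted deck. Back stop at x = 184 mm, 18 mm over the ledge.
- ledge_edge (a point): Middle of the ledge's front top edge, 60 mm above the table; axes as the frame's. From this edge two wooden guide strips run in along x to 190 mm, 9 mm high, 16 mm wide, inner faces at y = +-30.5 mm: the plate lies between them, so its long edges cannot be gripped inside the bay.
- plate: Loose orange flat cover plate 150 (its x) x 58 (y) x 10 mm thick, 0.09 to 0.18 kg, origin at its underside's centre. Starts on the ledge, length along the frame's x, front end 4 to 20 mm behind the edge, top 1 mm over the strips. A fingertip pressing on it with 5 to 15 N drags it (it slips more easily on the wood than under the finger). Never press on the overhang; over 75 mm of it tips it off.
- rest: Fixed grey work rest. Origin: table level, under its middle; z up, x within 25 degrees of world +y. Base 130 (x) x 110 (y) mm, 12 mm high; on it two upright bars, each 40 mm long (along y), 12 mm wide, centred at x = -30 and 30 mm, flat rubber tops 60 mm above the table.
- rest_top (a point): Middle of the rest between its bars, at the height of their tops (60 mm above the table); axes as the rest's. The plate's underside centre belongs here, its length along x (either end first).
- valve: Bystander: loose grey T-shaped valve with a white cap, 120 mm long, 78 mm high; origin at the centre of its underside.
- cap: Bystander: loose round white cap, 48 mm across, 58 mm high; origin at the centre of its underside.
- actuator: Bystander: loose black actuator box, 55 x 30 x 50 mm; origin at the centre of its underside.
- driver: Bystander: loose screwdriver with red handle lying on the table, about 200 mm long.
- deck_front (a point): Middle of the underside of the deck's front slat, 195 mm above the table, 15 mm behind the front edge. Four slats along y, each 20 mm wide and 12 mm thick, with 35 mm gaps, cover the bay from x = 5 to 190 mm; side beams at y = +-76 to 94 mm, heights 195 to 213 mm. In front of x = 5 mm nothing stands above the ledge: reach in from there with a slanted tool.
There are look-alikes about, which are no part of the job. Leave any black or blue look-alike of the plate alone. What is shaped like the rest but yellow is not meant.

How it is judged:
By the outcome, as a careful person would: the job done as asked, in the order asked, and still so for the second after the job is handed in, with the robot touching nothing.
It also fails if it takes over 61 s, if anything falls off the work surface, if the arm or the gripper's body presses on something with over 40 N, if the wrist force passes 120 N, or if a joint passes its speed limit or range.

### The arm

A 6-joint arm with a two-finger parallel gripper is mounted at the origin on the work surface. World frame = base frame: x ahead of the robot, y to its left, z up, the work surface at z = 0. Lengths are in m, angles in rad, forces in N, time in s.
With the tool pointing down it reaches from about 0.35 to 0.775 m from the base axis. Payload 5.5 kg.
Tool frame: the origin (TCP) lies at the very end of the fingers, on their centre line; the grasp point (between the pads) lies 19 mm behind it; z points along the fingers, x is the direction in which the jaws open and shut, and the axes are right-handed (so a half turn about z gives the same grasp; the last joint's range is limited). The gripper opens to 85 mm and grips with 20 to 120 N. Pads are 22 mm wide; open, the fingers measure 114 mm over their backs; the gripper's body (76 mm by 85 mm) begins 54 mm behind the grasp point. The pads swing forward as they close: fully open they stand 13 mm farther back than shut.
Start: joints at [-1.452, 0.313, 0.046, 1.304, 0, 1.431], TCP at [0.147, -0.556, 0.231] pointing down, gripper open.
Joint ranges: [-2.76, 2.76], [-0.86, 1.69], [-1.03, 1.26], [-2.2, 2.34], [-1.47, 1.5], [-3.14, 3.14]. Speed limits (rad/s): [2.57, 2.57, 3.14, 3.14, 3.14, 3.14].

### API

Orientations are given as a unit quaternion [w, x, y, z].
In Python, from workcell import r gives the robot as it stands. The module is installed in compiled form; this text tells all that it offers.
- The arm moves only by the tool play_rows, never from a script. Its argument "plan" is a list of rows, each a list of 3 entries, a list of its own where there are three numbers: the gripper's target within -1 to 1 (shut at 1, half-way at 0, fully open at -1), then the shift along the tool's x, y, z in units of 40 mm (1.0 is 40 mm), then the turn, a rotation vector about the tool's x, y, z in degrees. In form: [[hand, [tx, ty, tz], [wx, wy, wz]], ...]. A call has 1 to 20 rows; each row is the pose to reach, as a shift and turn from the pose commanded when the call began, along the tool's axes at that moment; what a row does not reach only later rows make up. A row lasts 1/8 s, in which the tool goes at most 62.5 mm and 10.7 degrees, less where a joint would pass 70% of its speed; a pose out of reach is approached as far as the arm can. A call with a gripper value outside its range is refused whole. The fingers move at their own pace and stop on an object; "squeeze" is the grip in N (left out, the last holds). Time passes only in rows, so rows that repeat a pose let the fingers close. It gives the time, the measured TCP pose, the force and the opening at its end, in the units of the state.
- r.get_state(): the state, without advancing time (a new reading comes with each control period).
- r.camera(name): name is "scene" or "top" or "wrist"; returns the picture (420x560x3 uint8, blue, green, red); there is no depth.
- r.get_calibration(name): a dict with "fx", "fy", "cx", "cy" (pixels), "k1" (the pictures are not rectified: a ray, as slopes to the right and down, at radius r is drawn at 1 + k1 r^2 times it, then the intrinsics apply), "T" (4x4, takes a point from camera to world coordinates). Camera axes: x right, y down, z forward; pixel columns grow to the right and rows downward; lengths in m; the calibration is good to about 2 mm. A picture is of the moment at which its call begins: read the wrist's pose just before it. get_calibration takes no time and is no camera call; for the wrist camera it gives the pose at the moment of the call.
- r.finish_job(): hands the job in, once; it reports no verdict.
The state is a dict: "t": time; "joints": joint angles; "joint_velocities": joint speeds; "effort": joint torques, N m; "eef_pos": TCP position; "eef_rot": TCP orientation; "wrist_force": force on the tool from outside, world axes, zero at the start; "wrist_torque": the same for the moment, N m; "gripper_width": opening from 0.0 (shut) to 1.0 (fully open).
Only numpy, scipy, OpenCV 4.12 (cv2) and the standard library are available. Lean on these libraries where they do the work, as an engineer would, in place of code of your own. Each camera call takes 0.05 s, during which the arm holds its last target. There are 200 camera calls.

## Working session

There is one attempt and no reset: what is moved stays moved. The work goes in short steps, Python scripts to look and compute and a tool call to move; the robot and the scene stay as the last step left them, time stands still between calls to the robot, and variables do not carry over. Pictures are saved under pics/ and viewed, about 8 in all and at most 12, crops included, and the job is handed in when it is done.

Besides the shell and the picture viewer there is one more tool, called after "Emit:" as name(argument=value, ...), one argument or row to a line, values as JSON. play_rows: Moves the arm, as the interface text tells. Its arguments: {"type":"object","properties":{"plan":{"type":"array","items":{"type":"array"}},"squeeze":{"type":"number"}},"required":["plan"]}

```bash
mkdir -p pics; cat > h.py <<'E'
import numpy as np, cv2
from workcell import r
from scipy.spatial.transform import Rotation as R
def ray(c,px):
    u=np.array(px,float); d=np.array([(u[0]-c['cx'])/c['fx'],(u[1]-c['cy'])/c['fy']]); s=d.copy()
    for _ in range(20): s=d/(1+c['k1']*(s@s))
    T=np.array(c['T']); return T[:3,3],T[:3,:3]@np.array([s[0],s[1],1.])
def onz(c,px,z):
    o,d=ray(c,px); return o+d*(z-o[2])/d[2]
def proj(c,P):
    T=np.array(c['T']); q=T[:3,:3].T@(np.array(P)-T[:3,3]); s=q[:2]/q[2]; s=s*(1+c['k1']*(s@s))
    return np.array([s[0]*c['fx']+c['cx'],s[1]*c['fy']+c['cy']])
def Rt(q): return R.from_quat(np.r_[q[1:],q[0]]).as_matrix()
E
python3 - <<'E'
from h import *
s=r.get_state(); print(s)
a=r.camera('scene');b=r.camera('top')
cv2.imwrite('pics/scene.png',a);cv2.imwrite('pics/top.png',b)
for n in('scene','top','wrist'): print(n,r.get_calibration(n))
E
```

```text
{'t': 0.0, 'joints': array([-1.45158585e+00,  3.14014674e-01,  4.49832417e-02,  1.30362392e+00,
        1.09944083e-05,  1.43122597e+00]), 'joint_velocities': array([-0.00224121, -0.00064978,  0.00174053, -0.00164203, -0.00021924,
       -0.00030036]), 'effort': array([-6.39149202e-04, -4.80628288e+01,  2.98532760e+01,  1.92880025e-02,
       -2.07450248e-04,  2.15816613e-05]), 'eef_pos': array([ 0.14709182, -0.55533096,  0.23040251]), 'eef_rot': array([-6.67769724e-04,  7.92433303e-01, -6.09957864e-01, -6.46614289e-04]), 'wrist_force': array([-0.23498407,  0.75213801,  0.1369615 ]), 'wrist_torque': array([-0.05959276, -0.02924709, -0.00125578]), 'gripper_width': 1.0009381511024955}
scene {'fx': 482.29212073721163, 'fy': 482.29212073721163, 'cx': 286.9235770913821, 'cy': 209.24081879938745, 'k1': -0.0015750902814722348, 'T': array([[-0.16077063,  0.82058274, -0.54844942,  1.17490792],
       [ 0.98694588,  0.13901792, -0.08131324,  0.12179633],
       [ 0.00952006, -0.55436268, -0.83222076,  1.14495083],
       [ 0.        ,  0.        ,  0.        ,  1.        ]])}
top {'fx': 400.3547679905216, 'fy': 400.3547679905216, 'cx': 284.043345221694, 'cy': 208.02866790935101, 'k1': 0.01417828941662431, 'T': array([[ 0.00773832, -0.99707869,  0.07598822,  0.43925695],
       [-0.99996119, -0.00803587, -0.00361073,  0.0026631 ],
       [ 0.00421081, -0.07595733, -0.99710218,  1.10726054],
       [ 0.        ,  0.        ,  0.        ,  1.        ]])}
wrist {'fx': 303.5544458720614, 'fy': 303.5544458720614, 'cx': 280.2128515719956, 'cy': 206.77371385966634, 'k1': -0.05807503453433907, 'T': array([[ 0.25610839, -0.91810195, -0.30248521,  0.22367076],
       [-0.96664239, -0.24431737, -0.07688632, -0.5348414 ],
       [-0.00331291,  0.31208626, -0.95004799,  0.37280834],
       [ 0.        ,  0.        ,  0.        ,  1.        ]])}
```

View pics/scene.png

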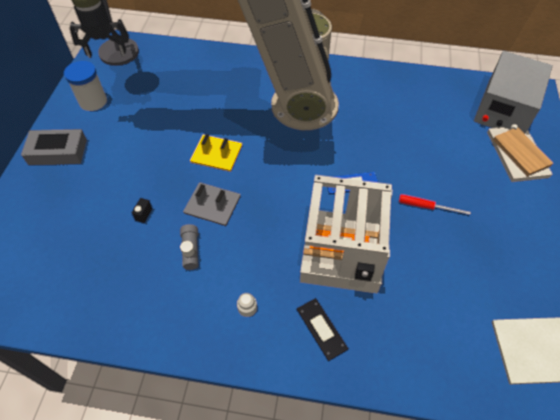

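View pics/top.png

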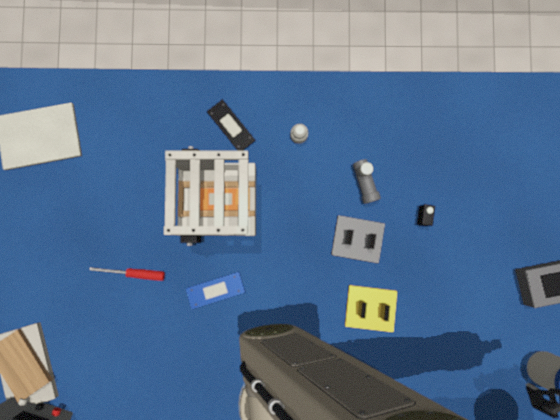

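The scene shows orange in the white frame (top ~(215,197)), the grey rest at top (358,239). Look-alikes: blue plate at top (215,290), black plate at (230,125) and yellow rest at (371,309). I choose the orange plate and the grey rest.

```bash
python3 - <<'E'
from h import *
b=cv2.imread('pics/top.png');a=cv2.imread('pics/scene.png')
k=dict(fx=4,fy=4,interpolation=cv2.INTER_CUBIC)
c1=cv2.resize(b[140:250,155:265],None,**k); c2=cv2.resize(a[170:300,290:400],None,fx=3.38,fy=3.38,interpolation=cv2.INTER_CUBIC)[:440]
c2=cv2.resize(c2,(360,440*360//c2.shape[1])) if 0 else c2[:, :360]
cv2.imwrite('pics/crop.png',np.hstack([c1,c2]))
C=r.get_calibration('top')
hsv=cv2.cvtColor(b,cv2.COLOR_BGR2HSV)
# rest base: non-blue region in box
roi=np.zeros(b.shape[:2],np.uint8); roi[205:275,320:395]=1
m=((hsv[...,1]<90)&(roi>0)).astype(np.uint8)
n,l,st,ce=cv2.connectedComponentsWithStats(m)
i=1+st[1:,4].argmax(); m=(l==i).astype(np.uint8)
cn=max(cv2.findContours(m,0,1)[0],key=cv2.contourArea)
rc=cv2.boxPoints(cv2.minAreaRect(cn)); print('rest px',rc)
P=np.array([onz(C,p,.012) for p in rc]);print(P,P.mean(0),np.linalg.norm(np.diff(P,axis=0),axis=1))
m2=((b.max(2)<60)&(roi>0)).astype(np.uint8)
n,l,st,ce=cv2.connectedComponentsWithStats(m2)
print(st[1:],ce[1:])
# frame: white region
roi=np.zeros(b.shape[:2],np.uint8); roi[140:250,155:265]=1
m=((hsv[...,1]<110)&(hsv[...,2]>110)&(roi>0)).astype(np.uint8)
for y in range(145,245,5):
    x=np.where(m[y])[0]
    x=x[x>160]
    print(y,(x.min(),x.max()) if len(x) else None,end=' ')
o=((hsv[...,0]<18)&(hsv[...,1]>150)&(hsv[...,2]>120)&(roi>0)).astype(np.uint8)
n,l,st,ce=cv2.connectedComponentsWithStats(o); print(st[1:])
E
```

```text
Traceback (most recent call last):
ValueError: all the input array dimensions except for the concatenation axis must match exactly, but along dimension 0, the array at index 0 has size 440 and the array at index 1 has size 439
```

```bash
python3 - <<'E'
from h import *
b=cv2.imread('pics/top.png');a=cv2.imread('pics/scene.png')
c1=cv2.resize(b[140:250,155:265],(440,440),interpolation=cv2.INTER_CUBIC); c2=cv2.resize(a[170:300,295:400],(356,440),interpolation=cv2.INTER_CUBIC)
cv2.imwrite('pics/crop.png',np.hstack([c1,c2]))
C=r.get_calibration('top')
hsv=cv2.cvtColor(b,cv2.COLOR_BGR2HSV)
roi=np.zeros(b.shape[:2],np.uint8); roi[205:275,320:395]=1
m=((hsv[...,1]<90)&(roi>0)).astype(np.uint8)
n,l,st,ce=cv2.connectedComponentsWithStats(m)
i=1+st[1:,4].argmax(); m=(l==i).astype(np.uint8)
cn=max(cv2.findContours(m,0,1)[0],key=cv2.contourArea)
rc=cv2.boxPoints(cv2.minAreaRect(cn)); print('rest px',rc)
P=np.array([onz(C,p,.012) for p in rc]);print(P,P.mean(0),np.linalg.norm(np.diff(P,axis=0),axis=1))
m2=((b.max(2)<60)&(roi>0)).astype(np.uint8)
n,l,st,ce=cv2.connectedComponentsWithStats(m2)
print(st[1:],ce[1:])
roi=np.zeros(b.shape[:2],np.uint8); roi[140:250,155:265]=1
m=((hsv[...,1]<110)&(hsv[...,2]>110)&(roi>0)).astype(np.uint8)
for y in range(145,245,5):
    x=np.where(m[y])[0]
    x=x[x>160]
    print(y,(x.min(),x.max()) if len(x) else None,end=' ')
o=((hsv[...,0]<18)&(hsv[...,1]>150)&(hsv[...,2]>120)&(roi>0)).astype(np.uint8)
n,l,st,ce=cv2.connectedComponentsWithStats(o); print(st[1:])
E
```

```text
rest px [[330.14865 254.8954 ]
 [337.18716 214.42383]
 [385.29727 222.79079]
 [378.25876 263.26236]]
[[ 0.39590708 -0.12768223  0.012     ]
 [ 0.50631921 -0.1471126   0.012     ]
 [ 0.48444807 -0.27867952  0.012     ]
 [ 0.37439877 -0.25825399  0.012     ]] [ 0.44026828 -0.20293208  0.012     ] [0.11210877 0.13337241 0.11192877]
[[345 231   8  13  72]
 [367 235   8  13  84]] [[348.34722222 236.97222222]
 [370.58333333 240.9047619 ]]
145 (np.int64(189), np.int64(190)) 150 (np.int64(165), np.int64(247)) 155 (np.int64(164), np.int64(248)) 160 (np.int64(165), np.int64(248)) 165 (np.int64(165), np.int64(255)) 170 (np.int64(165), np.int64(255)) 175 (np.int64(165), np.int64(255)) 180 (np.int64(165), np.int64(255)) 185 (np.int64(165), np.int64(254)) 190 (np.int64(164), np.int64(255)) 195 (np.int64(164), np.int64(255)) 200 (np.int64(164), np.int64(255)) 205 (np.int64(164), np.int64(255)) 210 (np.int64(164), np.int64(254)) 215 (np.int64(164), np.int64(254)) 220 (np.int64(164), np.int64(255)) 225 (np.int64(164), np.int64(255)) 230 (np.int64(163), np.int64(255)) 235 (np.int64(164), np.int64(255)) 240 None [[201 188  12  22 163]
 [225 189   2   3   5]
 [228 189   9  21  92]
 [225 206   2   4   5]]
```

View pics/crop.png

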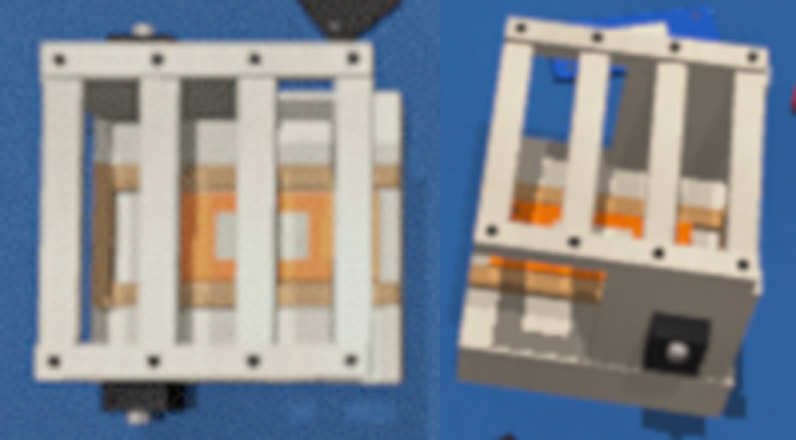

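Crop shows the orange plate (white label) between the brown strips under the slats, confirmed as the job's plate; its front end hides under the front slat (crop ~(332,235)). The eight deck screws give the frame's pose.

```bash
cat >> h.py <<'E'
def fit(Q,P): # planar rigid fit Q(local)->P
    q=Q-Q.mean(0);p=P-P.mean(0); a=np.arctan2((q[:,0]*p[:,1]-q[:,1]*p[:,0]).sum(),(q*p).sum())
    M=np.array([[np.cos(a),-np.sin(a)],[np.sin(a),np.cos(a)]]); t=P.mean(0)-M@Q.mean(0)
    return a,t,np.linalg.norm(P-(Q@M.T+t),axis=1),np.sqrt((p**2).sum()/(q**2).sum())
E
python3 - <<'E'
from h import *
C=r.get_calibration('top');S=r.get_calibration('scene')
sc=np.array([[353,59],[254,59],[157,59],[59,59],[351,361],[253,361],[153,361],[54,361]])/4-.375+np.array([155,140])
# world: row up = +x ; frame x=+y(world) -> frame y = -x world
Q=np.array([[x,y] for y in(-85,85) for x in(15,70,125,180)])/1e3
for z in(.207,.213):
    P=np.array([onz(C,p,z)[:2] for p in sc]); a,t,e,s=fit(Q,P); print('top',z,np.degrees(a),t,e.max(),s)
# scene screws: crop scale 3.39
ss=np.array([[491,230],[574,242],[658,253],[743,265],[520,28],[597,38],[674,47],[752,57]],float)
ss=np.c_[(ss[:,0]-440)*105/356+295,ss[:,1]*130/440+170]-.35
# near beam in scene = larger world x = frame y -85
for z in(.207,.213):
    P=np.array([onz(S,p,z)[:2] for p in ss]); a2,t2,e,s=fit(Q,P); print('scene',z,np.degrees(a2),t2,e.max(),s)
k=np.array([[401,91],[401,382]])/4-.375+[155,140]
L=np.array([onz(C,p,.06) for p in k]);print('ledge corners',L,L.mean(0),np.linalg.norm(L[0]-L[1]))
b1,b2=[onz(C,p,.06) for p in([348.35,236.97],[370.58,240.9])];print('bars',b1,b2,(b1+b2)/2,np.linalg.norm(b1-b2),np.degrees(np.arctan2(*(b1-b2)[[1,0]])))
for n,p,z in(('valve',(367,180),.04),('act',(427,215),.05),('cap',(300,132),.05),('driver',(150,274),.01)): print(n,onz(C,p,z))
print('scene bars')
a=cv2.imread('pics/scene.png'); 
m=((a.max(2)<60)).astype(np.uint8); n,l,st,ce=cv2.connectedComponentsWithStats(m)
for i in range(1,n):
    if 180<st[i,0]<245 and 170<st[i,1]<215 and st[i,4]>15: print(st[i],ce[i],onz(S,ce[i],.045))
E
```

```text
top 0.207 90.63686172654475 [0.54415212 0.07911233] 0.0012485040944804108 1.0090702418108615
top 0.213 90.63686172654475 [0.54346024 0.07795304] 0.000588067450630903 1.0023450537661893
scene 0.207 90.65313933974447 [0.53892708 0.07768738] 0.001332353526674099 1.0077311935960578
scene 0.213 90.65313933974447 [0.54300252 0.07734588] 0.000567984438111457 1.0012848139169412
ledge corners [[0.63954199 0.07695366 0.06      ]
 [0.44756243 0.07441515 0.06      ]] [0.54355221 0.0756844  0.06      ] 0.19199633710653383
bars [ 0.44467585 -0.16953162  0.06      ] [ 0.43492745 -0.22743617  0.06      ] [ 0.43980165 -0.19848389  0.06      ] 0.0587193980360278 80.44369353428954
valve [ 0.59795769 -0.22363263  0.04      ]
act [ 0.50438983 -0.37930414  0.05      ]
cap [ 0.72500169 -0.04244481  0.05      ]
driver [0.34095305 0.35996048 0.01      ]
scene bars
[196 185  10  18 101] [200.9009901  193.48514851] [ 0.43795467 -0.23131944  0.045     ]
[216 191   9  18  97] [220.68041237 199.12371134] [ 0.44743158 -0.17235133  0.045     ]
```

Emit:
play_rows(
  plan=[
    [1,[-1,-2,-2.5],[0,0,-10]],
    [1,[-2,-4,-2.5],[0,0,-20]],
    [1,[-3,-6,-2.5],[0,0,-30]],
    [1,[-4.25,-9,-2.5],[0,0,-40]],
    [1,[-4.25,-9,-2.5],[0,0,-50]],
    [1,[-4.25,-9,-2.5],[0,0,-60]],
    [1,[-4.25,-9,-2.5],[0,0,-70]],
    [1,[-4.25,-9,-2.5],[0,0,-80]],
    [1,[-4.25,-9,-2.5],[0,0,-90]],
    [1,[-4.25,-9,-2.5],[0,0,-100]],
    [1,[-4.25,-9,-2.5],[0,0,-110]],
    [1,[-4.25,-9,-2.5],[0,0,-120]],
    [1,[-4.25,-9,-2.5],[0,0,-130]],
    [1,[-4.25,-9,-2.5],[0,0,-140]],
    [1,[-4.25,-9,-2.5],[0,0,-150]],
    [1,[-4.25,-9,-2.5],[0,0,-150]],
  ],
  squeeze=60,
)

```text
t: 2.1
eef_pos: [0.4515, -0.2993, 0.3309]
eef_rot: [-0.0, 0.795, 0.607, -0.0]
wrist_force: [-0.8, -0.1, -0.6]
gripper_width: -0.0
```

```bash
cat >> h.py <<'E'
FA=np.radians(90.65); F0=np.array([.5435,.0775,0]); FX=np.array([np.cos(FA),np.sin(FA),0]); FY=np.array([-FX[1],FX[0],0]); ZH=np.array([0,0,1.])
def move(P,th,X=FY,D=FX): # target world pos, tilt deg -> shift units & rotvec in tool axes from current pose
    s=r.get_state(); A=Rt(s['eef_rot']); t=np.radians(th); Z=D*np.sin(t)-ZH*np.cos(t); B=np.c_[X,np.cross(Z,X),Z]
    print('t',s['t'],'pos',s['eef_pos'].round(4),'frame',fr(s['eef_pos']).round(4),'F',s['wrist_force'].round(1),'w',round(s['gripper_width'],3),'j',s['joints'].round(2))
    print('shift',(A.T@(P-s['eef_pos'])/.04).round(3),'rot',R.from_matrix(A.T@B).as_rotvec(degrees=True).round(2))
def fr(P): d=P-F0; return np.array([d@FX,d@FY,P[2]])
def fp(x,y,z): return F0+FX*x+FY*y+ZH*z
E
python3 -c "
from h import *
move(fp(-.12,0,.2),45)"
```

```text
t 2.1 pos [ 0.4515 -0.2993  0.3309] frame [-0.3757  0.0963  0.3309] F [-0.8 -0.1 -0.6] w -0.0 j [-0.73  0.24  0.19  1.52 -0.   -0.47]
shift [6.807 0.562 3.273] rot [-31.19  41.27 -99.77]
```

Emit:
play_rows(
  plan=[
    [1,[1,0,0.4],[-2.8,3.7,-9]],
    [1,[2,0.1,0.8],[-5.6,7.4,-18]],
    [1,[3,0.2,1.2],[-8.4,11.1,-27]],
    [1,[4,0.3,1.6],[-11.3,14.9,-36]],
    [1,[5,0.4,2],[-14,18.6,-45]],
    [1,[6,0.5,2.5],[-16.9,22.3,-54]],
    [1,[6.8,0.56,3],[-19.7,26,-63]],
    [1,[6.8,0.56,3.27],[-22.5,29.8,-72]],
    [1,[6.8,0.56,3.27],[-25.3,33.5,-81]],
    [1,[6.8,0.56,3.27],[-28.1,37.2,-90]],
    [1,[6.8,0.56,3.27],[-31.2,41.3,-99.8]],
    [1,[6.8,0.56,3.27],[-31.2,41.3,-99.8]],
    [1,[6.8,0.56,3.27],[-31.2,41.3,-99.8]],
  ],
)

```text
t: 3.72
eef_pos: [0.5445, -0.0427, 0.2002]
eef_rot: [-0.003, -0.005, 0.924, 0.382]
wrist_force: [0.8, -0.0, 0.2]
gripper_width: -0.0
```

```bash
python3 -c "
from h import *
move(fp(-.02,0,.09),45)
a=r.camera('scene');b=r.camera('wrist')
cv2.imwrite('pics/s2.png',np.hstack([cv2.resize(a[60:340,180:460],(400,400)),cv2.resize(b,(400,300))[np.minimum(np.arange(400),299)]]))
"
```

```text
t 3.725 pos [ 0.5445 -0.0427  0.2002] frame [-0.1202  0.0004  0.2002] F [ 0.8 -0.   0.2] w -0.0 j [-0.57  0.56  0.09  1.6   0.63 -2.32]
shift [-0.012 -0.173  3.721] rot [-0.05 -0.04 -0.1 ]
```

View pics/s2.png

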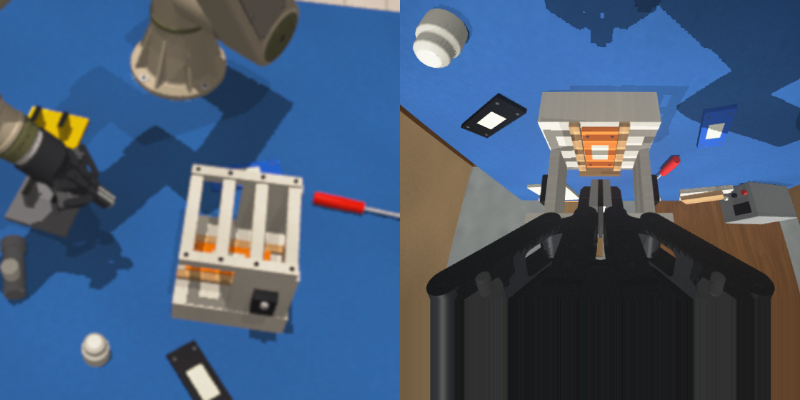

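```bash
python3 -c "
from h import *
C=r.get_calibration('wrist');b=r.camera('wrist');cv2.imwrite('pics/w_full.png',b)
h=cv2.cvtColor(b,cv2.COLOR_BGR2HSV);m=(h[...,0]<14)&(h[...,1]>150)&(h[...,2]>150)
p=proj(C,fp(.06,0,.07));print(p)
for y in(-.02,.02,.0):
  for x in np.arange(0,.03,.002):
    q=proj(C,fp(x,y,.07)).round().astype(int); print(round(x*1e3),b[q[1],q[0]],end=' ')
  print()
move(fp(-.02,0,.09),45);move(fp(.045,0,.09),45)"
```

```text
[278.92386659 203.41616596]
0 [ 55  94 175] 2 [ 52  95 174] 4 [ 55  97 178] 6 [ 54  97 179] 8 [ 51  91 168] 10 [ 61 109 201] 12 [ 61 109 201] 14 [ 78 156 252] 16 [ 83 168 254] 18 [ 83 168 254] 20 [ 71 139 244] 22 [ 59 110 207] 24 [ 57  90 151] 26 [70 77 99] 28 [74 76 85] 
0 [ 57  99 182] 2 [ 56  99 181] 4 [ 54  97 180] 6 [ 54  98 182] 8 [ 55  99 184] 10 [ 61 110 203] 12 [ 61 110 203] 14 [ 80 156 252] 16 [ 85 170 254] 18 [ 84 169 254] 20 [ 83 169 254] 22 [ 66 126 231] 24 [ 58  90 152] 26 [ 69  79 102] 28 [75 77 88] 
0 [ 53  97 178] 2 [ 55  98 179] 4 [ 56  99 182] 6 [ 58 100 185] 8 [ 56 100 184] 10 [ 59 109 203] 12 [ 59 109 203] 14 [ 78 156 252] 16 [ 82 168 254] 18 [ 83 170 254] 20 [ 84 170 254] 22 [ 66 126 231] 24 [ 54 102 193] 26 [ 56 104 194] 28 [ 55 102 192] 
t 3.875 pos [ 0.5443 -0.0425  0.2013] frame [-0.12    0.0006  0.2013] F [-0.3 -0.4 -0.1] w 0.003 j [-0.57  0.56  0.09  1.6   0.63 -2.32]
shift [-0.015 -0.195  3.735] rot [-0.08 -0.01  0.09]
t 3.875 pos [ 0.5443 -0.0425  0.2013] frame [-0.12    0.0006  0.2013] F [-0.3 -0.4 -0.1] w 0.003 j [-0.57  0.56  0.09  1.6   0.63 -2.32]
shift [-0.016  0.955  4.882] rot [-0.08 -0.01  0.09]
```

Emit:
play_rows(
  plan=[
    [1,[0,0,1.5],[0,0,0]],
    [1,[0,-0.1,2.8],[0,0,0]],
    [1,[0,-0.2,3.73],[0,0,0]],
    [1,[0,0.4,4.3],[0,0,0]],
    [1,[-0.01,0.95,4.88],[0,0,0]],
    [1,[-0.01,0.95,4.88],[0,0,0]],
  ],
)

```text
t: 4.62
eef_pos: [0.5416, 0.1242, 0.0903]
eef_rot: [-0.002, -0.008, 0.924, 0.382]
wrist_force: [-0.2, -0.1, 0.1]
gripper_width: 0.003
```

```bash
python3 -c "
from h import *
move(fp(.05,0,.08),45);move(fp(.05,0,.075),45)"
```

```text
t 4.625 pos [0.5416 0.1242 0.0903] frame [0.0468 0.0014 0.0903] F [-0.2 -0.1  0.1] w 0.003 j [-0.31  0.52 -0.26  1.1   0.74 -2.01]
shift [-0.035 -0.125  0.239] rot [-0.04 -0.14  0.26]
t 4.625 pos [0.5416 0.1242 0.0903] frame [0.0468 0.0014 0.0903] F [-0.2 -0.1  0.1] w 0.003 j [-0.31  0.52 -0.26  1.1   0.74 -2.01]
shift [-0.035 -0.213  0.328] rot [-0.04 -0.14  0.26]
```

Emit:
play_rows(
  plan=[
    [1,[-0.035,-0.125,0.24],[0,0,0]],
    [1,[-0.035,-0.125,0.24],[0,0,0]],
  ],
)

```text
t: 4.88
eef_pos: [0.5439, 0.1248, 0.0783]
eef_rot: [-0.002, -0.006, 0.924, 0.383]
wrist_force: [0.3, -0.1, 0.0]
gripper_width: 0.001
```

Emit:
play_rows(
  plan=[
    [1,[0,-0.035,0.035],[0,0,0]],
    [1,[0,-0.035,0.035],[0,0,0]],
  ],
)

```text
t: 5.12
eef_pos: [0.5442, 0.1248, 0.0767]
eef_rot: [-0.002, -0.006, 0.924, 0.383]
wrist_force: [-0.0, -0.9, -0.3]
gripper_width: 0.0
```

Emit:
play_rows(
  plan=[
    [1,[0,-0.018,0.018],[0,0,0]],
    [1,[0,-0.018,0.018],[0,0,0]],
  ],
)

```text
t: 5.38
eef_pos: [0.5441, 0.1252, 0.0759]
eef_rot: [-0.002, -0.006, 0.924, 0.383]
wrist_force: [-0.3, -0.0, -0.2]
gripper_width: -0.002
```

Emit:
play_rows(
  plan=[
    [1,[0,-0.018,0.018],[0,0,0]],
    [1,[0,-0.018,0.018],[0,0,0]],
  ],
)

```text
t: 5.62
eef_pos: [0.5444, 0.1255, 0.0757]
eef_rot: [-0.002, -0.007, 0.924, 0.383]
wrist_force: [-0.8, -0.9, 4.8]
gripper_width: -0.003
```

Emit:
play_rows(
  plan=[
    [1,[0,-0.018,0.018],[0,0,0]],
    [1,[0,-0.018,0.018],[0,0,0]],
  ],
)

```text
t: 5.88
eef_pos: [0.5447, 0.1257, 0.0756]
eef_rot: [-0.001, -0.006, 0.924, 0.384]
wrist_force: [-1.1, -1.6, 9.8]
gripper_width: 0.002
```

Emit:
play_rows(
  plan=[
    [1,[0,-0.07,-0.07],[0,0,0]],
    [1,[0,-0.16,-0.16],[0,0,0]],
    [1,[0,-0.25,-0.25],[0,0,0]],
    [1,[0,-0.34,-0.34],[0,0,0]],
    [1,[0,-0.43,-0.43],[0,0,0]],
    [1,[0,-0.5,-0.5],[0,0,0]],
    [1,[0,-0.53,-0.53],[0,0,0]],
    [1,[0,-0.53,-0.53],[0,0,0]],
  ],
)

```text
t: 6.88
eef_pos: [0.5453, 0.096, 0.0757]
eef_rot: [-0.001, -0.007, 0.923, 0.384]
wrist_force: [0.2, 0.9, 10.8]
gripper_width: -0.004
```

```bash
python3 -c "
from h import *
move(fp(.05,0,.09),45)
C=r.get_calibration('top');b=r.camera('top');cv2.imwrite('pics/t3.png',b)
for y in(-.02,.02,.0):
  for x in np.arange(-.04,.004,.003):
    q=proj(C,fp(x,y,.07)).round().astype(int); print(round(x*1e3),b[q[1],q[0]],end=' ')
  print()"
```

```text
t 6.875 pos [0.5453 0.096  0.0757] frame [ 0.0185 -0.002   0.0757] F [ 0.2  0.9 10.8] w -0.004 j [-0.35  0.56 -0.24  1.12  0.72 -2.07]
shift [0.047 0.81  0.305] rot [0.14 0.05 0.18]
-40 [26 30 28] -37 [30 27 33] -34 [40 37 39] -31 [36 30 31] -28 [47 44 41] -25 [35 34 32] -22 [36 34 39] -19 [37 29 34] -16 [41 36 37] -13 [48 48 45] -10 [43 44 43] -7 [45 43 38] -4 [40 44 62] -1 [ 51  78 122] 2 [ 68 114 181] 
-40 [43 37 39] -37 [41 34 34] -34 [45 37 35] -31 [46 32 27] -28 [39 26 22] -25 [43 36 33] -22 [43 42 39] -19 [36 40 35] -16 [42 44 41] -13 [37 36 37] -10 [38 30 26] -7 [45 43 41] -4 [43 44 52] -1 [ 56  74 114] 2 [ 75 118 180] 
-40 [40 47 40] -37 [46 40 44] -34 [39 38 36] -31 [41 37 32] -28 [46 48 44] -25 [42 39 42] -22 [42 39 39] -19 [40 45 41] -16 [39 36 38] -13 [41 35 40] -10 [42 42 41] -7 [38 36 42] -4 [35 26 29] -1 [52 52 51] 2 [90 89 92]
```

Emit:
play_rows(
  plan=[
    [1,[0,0.14,-0.14],[0,0,0]],
    [1,[0,0.16,-0.16],[0,0,0]],
    [1,[0.04,0.5,0.2],[0,0,0]],
    [1,[0.04,0.78,0.46],[0,0,0]],
    [1,[0.04,0.78,0.46],[0,0,0]],
  ],
)

```text
t: 7.55
eef_pos: [0.5418, 0.1315, 0.0829]
eef_rot: [-0.003, -0.007, 0.924, 0.383]
wrist_force: [0.2, -0.3, 0.0]
gripper_width: -0.003
```

```bash
python3 -c "
from h import *
move(fp(.05,0,.0785),45)
S=r.get_calibration('scene');a=r.camera('scene')
C=r.get_calibration('wrist');b=r.camera('wrist')
for c,im in((C,b),(S,a)):
 for y in(-.022,.022,0):
  for x in np.arange(-.04,.014,.003):
    q=proj(c,fp(x,y,.07)).round().astype(int); print(round(x*1e3),im[q[1],q[0]] if 0<=q[1]<420 else None,end=' ')
  print()
cv2.imwrite('pics/s4.png',np.hstack([cv2.resize(a[150:310,270:430],(400,400)),cv2.resize(b,(400,300))[np.minimum(np.arange(400),299)]]))
"
```

```text
t 7.55 pos [0.5418 0.1315 0.0829] frame [0.054  0.0011 0.0829] F [ 0.2 -0.3  0. ] w -0.003 j [-0.29  0.52 -0.27  1.07  0.74 -1.99]
shift [-0.027 -0.15   0.008] rot [-0.02 -0.16  0.21]
-40 [110 119 122] -37 [109 118 122] -34 [111 119 123] -31 [110 120 123] -28 [ 36  74 145] -25 [ 37  78 148] -22 [ 38  78 148] -19 [ 36  77 147] -16 [ 37  73 138] -13 [ 35  72 135] -10 [ 33  68 132] -7 [ 35  71 135] -4 [43 52 70] -1 [48 48 54] 2 [ 34  72 134] 5 [ 33  71 135] 8 [ 37  72 136] 11 [ 35  70 135] 
-40 [112 120 124] -37 [114 124 128] -34 [114 125 129] -31 [113 122 127] -28 [ 42  80 147] -25 [ 40  79 147] -22 [ 39  78 147] -19 [ 37  77 147] -16 [ 34  71 134] -13 [ 34  71 135] -10 [ 35  70 133] -7 [ 38  73 136] -4 [ 40  67 115] -1 [47 49 57] 2 [ 33  70 134] 5 [ 35  71 136] 8 [ 33  70 134] 11 [ 38  72 137] 
-40 [113 122 125] -37 [111 119 124] -34 [112 121 126] -31 [111 120 125] -28 [ 38  76 148] -25 [ 37  78 147] -22 [ 38  77 148] -19 [ 36  78 148] -16 [ 34  72 138] -13 [ 32  69 134] -10 [ 32  69 134] -7 [ 34  70 136] -4 [ 33  70 134] -1 [ 33  71 135] 2 [ 34  71 135] 5 [ 34  72 137] 8 [ 34  71 135
[... 152 characters left out ...]
 100] -13 [ 14  59 122] -10 [  7  60 126] -7 [ 16  58 116] -4 [33 55 97] -1 [54 66 93] 2 [ 74  85 103] 5 [ 64  84 118] 8 [ 70  86 116] 11 [ 77  91 116] 
-40 [45 37 33] -37 [37 35 35] -34 [49 48 49] -31 [50 49 49] -28 [49 46 48] -25 [46 44 45] -22 [46 43 43] -19 [44 42 42] -16 [43 41 41] -13 [43 40 40] -10 [40 38 38] -7 [37 35 34] -4 [54 58 60] -1 [110 120 128] 2 [161 178 190] 5 [184 203 217] 8 [188 208 219] 11 [187 207 218] 
-40 [76 49 28] -37 [76 49 27] -34 [77 49 27] -31 [77 49 27] -28 [77 51 31] -25 [78 59 48] -22 [79 73 71] -19 [81 81 82] -16 [81 82 85] -13 [79 81 83] -10 [73 73 75] -7 [51 49 50] -4 [71 76 79] -1 [128 141 149] 2 [173 191 203] 5 [183 203 216] 8 [150 166 176] 11 [67 72 77]
```

View pics/s4.png

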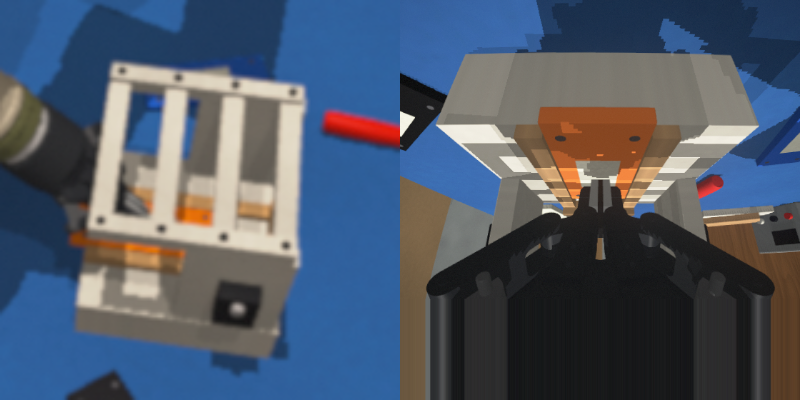

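Wrist view: plate front end out over the ledge (face at rows 108–125), overhang about 17 mm; it followed the finger all 30 mm. Second stroke of ~33 mm.

Emit:
play_rows(
  plan=[
    [1,[-0.02,-0.09,0.09],[0,0,0]],
    [1,[-0.02,-0.125,0.125],[0,0,0]],
    [1,[-0.02,-0.14,0.14],[0,0,0]],
    [1,[-0.02,-0.14,0.14],[0,0,0]],
  ],
)

```text
t: 8.15
eef_pos: [0.5435, 0.1303, 0.0757]
eef_rot: [-0.002, -0.006, 0.924, 0.383]
wrist_force: [-1.0, -1.0, 5.2]
gripper_width: -0.001
```

Emit:
play_rows(
  plan=[
    [1,[0,-0.02,0.02],[0,0,0]],
    [1,[0,-0.02,0.02],[0,0,0]],
    [1,[0,-0.1,-0.06],[0,0,0]],
    [1,[0,-0.2,-0.16],[0,0,0]],
    [1,[0,-0.3,-0.26],[0,0,0]],
    [1,[0,-0.4,-0.36],[0,0,0]],
    [1,[0,-0.5,-0.46],[0,0,0]],
    [1,[0,-0.58,-0.54],[0,0,0]],
    [1,[0,-0.605,-0.565],[0,0,0]],
    [1,[0,-0.605,-0.565],[0,0,0]],
  ],
)

```text
t: 9.4
eef_pos: [0.5446, 0.0977, 0.0757]
eef_rot: [-0.001, -0.006, 0.923, 0.384]
wrist_force: [-0.5, -0.4, 9.4]
gripper_width: -0.002
```

```bash
python3 -c "
from h import *
move(fp(-.15,0,.2),30)"
```

```text
t 9.4 pos [0.5446 0.0977 0.0757] frame [ 0.0201 -0.0013  0.0757] F [-0.5 -0.4  9.4] w -0.002 j [-0.35  0.56 -0.24  1.12  0.73 -2.07]
shift [ 0.027 -0.794 -5.208] rot [15.17  0.1   0.13]
```

Emit:
play_rows(
  plan=[
    [1,[0,0.15,-0.15],[0,0,0]],
    [1,[0,0.15,-0.18],[0,0,0]],
    [1,[0,0,-1.5],[0,0,0]],
    [1,[0,-0.4,-3],[0,0,0]],
    [1,[0.03,-0.8,-4.4],[0,0,0]],
    [-1,[0.03,-0.8,-5.2],[8,0,0]],
    [-1,[0.03,-0.8,-5.2],[15,0,0]],
    [-1,[0.03,-0.8,-5.2],[15,0,0]],
    [-1,[0.03,-0.8,-5.2],[15,0,0]],
  ],
)

```text
t: 10.52
eef_pos: [0.544, -0.0719, 0.1977]
eef_rot: [-0.002, -0.007, 0.966, 0.26]
wrist_force: [1.0, 0.1, -1.5]
gripper_width: 0.846
```

```bash
python3 -c "
from h import *
move(fp(-.05,0,.12),30)
S=r.get_calibration('scene');a=r.camera('scene')
C=r.get_calibration('wrist');b=r.camera('wrist');T=r.get_calibration('top');t=r.camera('top')
cv2.imwrite('pics/w5.png',b);cv2.imwrite('pics/t5.png',t);cv2.imwrite('pics/s5f.png',a)
cv2.imwrite('pics/s5.png',np.hstack([cv2.resize(t[140:250,155:265],(400,400)),cv2.resize(b,(400,300))[np.minimum(np.arange(400),299)]]))
"
```

```text
t 10.525 pos [ 0.544  -0.0719  0.1977] frame [-0.1494  0.0012  0.1977] F [ 1.   0.1 -1.5] w 0.846 j [-0.52  0.45  0.05  1.46  0.45 -2.17]
shift [-0.039  1.173  2.928] rot [ 0.13 -0.14  0.13]
```

View pics/s5.png

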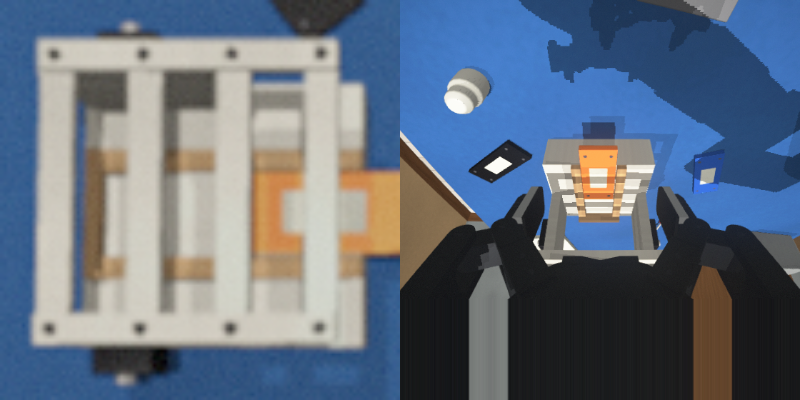

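Plate lies level, its front overhanging (top crop column 365→ beyond 400). Measure the overhang corners in the top view.

```bash
python3 -c "
from h import *
T=r.get_calibration('top');t=cv2.imread('pics/t5.png');h=cv2.cvtColor(t,cv2.COLOR_BGR2HSV)
m=((h[...,0]<22)&(h[...,1]>120)&(h[...,2]>110)).astype(np.uint8); m[:,:257]=0;m[:,290:]=0;m[:160]=0;m[240:]=0
for x in range(257,290,2):
  q=np.where(m[:,x])[0]
  if len(q): print(x,q.min(),q.max())
c=max(cv2.findContours(m,0,1)[0],key=cv2.contourArea);x,y,w,hh=cv2.boundingRect(c)
for p in((x+w-.5,y-.5),(x+w-.5,y+hh-.5),(x-.5,y-.5),(x-.5,y+hh-.5)): print(p,fr(onz(T,p,.07)).round(4))
C=r.get_calibration('wrist');b=cv2.imread('pics/w5.png');h=cv2.cvtColor(b,cv2.COLOR_BGR2HSV)
for y in(-.02,.02,0):
  for x in np.arange(-.07,-.03,.003):
    q=proj(C,fp(x,y,.07)).round().astype(int); print(round(x*1e3),b[q[1],q[0]],end=' ')
  print()
for x in(-.03,-.04):
  for y in np.r_[np.arange(-.036,-.022,.002),np.arange(.022,.037,.002)]:
    q=proj(C,fp(x,y,.07)).round().astype(int); print(round(y*1e3),b[q[1],q[0]],end=' ')
  print()
"
```

```text
257 188 209
259 188 209
261 188 209
263 188 209
265 188 209
267 188 209
269 188 209
271 188 208
(272.5, 187.5) [-0.0484 -0.0277  0.07  ]
(272.5, 209.5) [-0.0483  0.0298  0.07  ]
(256.5, 187.5) [-0.0067 -0.0278  0.07  ]
(256.5, 209.5) [-0.0068  0.0297  0.07  ]
-70 [123 129 136] -67 [121 129 137] -64 [122 130 137] -61 [123 131 138] -58 [ 57  93 165] -55 [ 56  94 176] -52 [ 57  98 183] -49 [ 81 161 252] -46 [ 85 174 254] -43 [ 86 174 254] -40 [ 87 176 254] -37 [ 90 135 220] -34 [119 115 123] -31 [ 92 167 252] 
-70 [123 131 138] -67 [122 130 137] -64 [122 128 136] -61 [120 129 136] -58 [ 64  98 171] -55 [ 58  97 180] -52 [ 57  98 184] -49 [ 81 161 252] -46 [ 86 175 254] -43 [ 86 174 254] -40 [ 86 175 254] -37 [ 91 145 235] -34 [119 117 125] -31 [ 95 164 252] 
-70 [122 130 137] -67 [121 129 137] -64 [120 130 138] -61 [123 132 139] -58 [ 64  97 168] -55 [ 55  96 179] -52 [ 55  96 184] -49 [ 81 161 253] -46 [ 86 175 254] -43 [ 86 175 254] -40 [ 87 176 254] -37 [ 87 176 254] -34 [ 87 177 254] -31 [ 87 177 254] 
-36 [136 147 155] -34 [135 145 153] -32 [133 143 151] -30 [ 90 143 228] -28 [ 87 177 254] -26 [ 88 176 254] -24 [ 87 175 254] 22 [ 86 176 254] 24 [ 87 176 254] 26 [ 86 176 254] 28 [100 168 249] 30 [138 149 158] 32 [135 146 154] 34 [135 145 154] 36 [135 146 155] 
-36 [136 144 151] -34 [135 145 152] -32 [135 144 152] -30 [122 154 215] -28 [ 86 175 254] -26 [ 86 175 254] -24 [ 86 175 254] 22 [ 85 174 254] 24 [ 86 175 254] 26 [ 88 176 254] 28 [ 98 134 200] 30 [137 148 156] 32 [136 146 154] 34 [137 147 155] 36 [136 146 154]
```

```bash
python3 -c "
from h import *
move(fp(-.059,0.0005,.113),30)"
```

```text
t 10.675 pos [ 0.5441 -0.0723  0.1971] frame [-0.1498  0.0011  0.1971] F [ 0.5 -0.   0.9] w 1.001 j [-0.52  0.45  0.05  1.46  0.44 -2.17]
shift [-0.023  0.91   2.958] rot [ 0.12 -0.16  0.05]
```

Emit:
play_rows(
  plan=[
    [-1,[-0.02,0.4,1.2],[0,0,0]],
    [-1,[-0.02,0.91,2.3],[0,0,0]],
    [-1,[-0.02,0.91,2.95],[0,0,0]],
    [-1,[-0.02,0.91,2.95],[0,0,0]],
  ],
)

```text
t: 11.18
eef_pos: [0.5423, 0.0196, 0.1123]
eef_rot: [-0.004, -0.007, 0.966, 0.26]
wrist_force: [0.1, 0.0, 0.4]
gripper_width: 0.998
```

```bash
python3 -c "
from h import *
move(fp(-.019,0.0005,.044),30)"
```

```text
t 11.175 pos [0.5423 0.0196 0.1123] frame [-0.0579  0.0019  0.1123] F [0.1 0.  0.4] w 0.998 j [-0.38  0.44 -0.18  1.17  0.48 -2.02]
shift [-0.047 -0.015  1.964] rot [ 0.13 -0.34  0.07]
```

Emit:
play_rows(
  plan=[
    [-1,[-0.03,0,0.8],[0,0,0]],
    [-1,[-0.05,-0.015,1.5],[0,0,0]],
    [-1,[-0.05,-0.015,1.96],[0,-0.3,0]],
    [-1,[-0.05,-0.015,1.96],[0,-0.3,0]],
  ],
)

```text
t: 11.68
eef_pos: [0.5453, 0.0566, 0.0457]
eef_rot: [0.0, -0.006, 0.966, 0.259]
wrist_force: [-1.0, -0.4, -0.1]
gripper_width: 1.0
```

```bash
python3 -c "
from h import *
move(fp(-.019,0.0005,.044),30)
S=r.get_calibration('scene');a=r.camera('scene');b=r.camera('wrist')
cv2.imwrite('pics/s6.png',np.hstack([cv2.resize(a[200:300,270:370],(400,400)),cv2.resize(b,(400,300))[np.minimum(np.arange(400),299)]]))"
```

```text
t 11.675 pos [0.5453 0.0566 0.0457] frame [-0.021  -0.0016  0.0457] F [-1.  -0.4 -0.1] w 1.0 j [-0.31  0.49 -0.29  0.97  0.5  -1.94]
shift [0.052 0.021 0.062] rot [0.04 0.17 0.08]
```

View pics/s6.png

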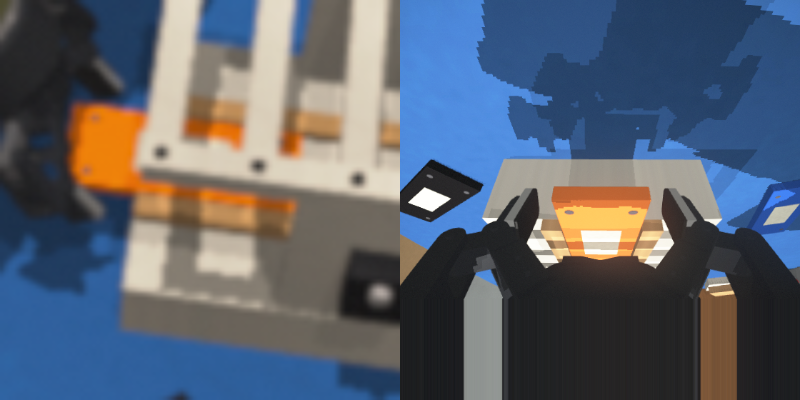

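Wrist view: the fingers straddle the overhanging end symmetrically (pads at cols ~520 and ~680, plate 555–650). Close.

Emit:
play_rows(
  plan=[
    [-1,[0.03,0.02,0.06],[0,0,0]],
    [0,[0.03,0.02,0.06],[0,0,0]],
    [0.6,[0.03,0.02,0.06],[0,0,0]],
    [1,[0.03,0.02,0.06],[0,0,0]],
    [1,[0.03,0.02,0.06],[0,0,0]],
    [1,[0.03,0.02,0.06],[0,0,0]],
  ],
  squeeze=80,
)

```text
t: 12.52
eef_pos: [0.545, 0.0587, 0.0452]
eef_rot: [0.002, -0.006, 0.966, 0.259]
wrist_force: [-1.2, -2.0, 5.1]
gripper_width: 0.664
```

```bash
python3 -c "
from h import *
move(fp(-.019,0.0005,.064),30)"
```

```text
t 12.525 pos [0.545  0.0587 0.0452] frame [-0.0189 -0.0013  0.0452] F [-1.2 -2.   5.1] w 0.664 j [-0.31  0.48 -0.3   0.97  0.5  -1.94]
shift [ 0.043  0.232 -0.409] rot [-0.    0.33  0.17]
```

Emit:
play_rows(
  plan=[
    [1,[0.02,0.06,-0.1],[0,0,0]],
    [1,[0.03,0.15,-0.26],[0,0,0]],
    [1,[0.03,0.19,-0.33],[0,0,0]],
    [1,[0.03,0.19,-0.33],[0,0,0]],
    [1,[0.03,-0.3,-0.61],[0,0,0]],
    [1,[0.03,-0.8,-0.9],[0,0,0]],
    [1,[0.03,-1.4,-1.25],[0,0,0]],
    [1,[0.03,-2,-1.6],[0,0,0]],
    [1,[0.03,-2.6,-1.94],[0,0,0]],
    [1,[0.03,-3.2,-2.29],[0,0,0]],
    [1,[0.03,-3.5,-2.46],[0,0,0]],
    [1,[0.03,-3.5,-2.46],[0,0,0]],
  ],
)

```text
t: 14.02
eef_pos: [0.5453, -0.1123, 0.0595]
eef_rot: [0.001, -0.005, 0.966, 0.259]
wrist_force: [-0.0, 0.3, -1.8]
gripper_width: 0.665
```

```bash
python3 -c "
from h import *
move(fp(-.19,0.0,.12),30)
a=r.camera('scene');b=r.camera('wrist')
cv2.imwrite('pics/w7.png',b);cv2.imwrite('pics/s7f.png',a)
cv2.imwrite('pics/s7.png',np.hstack([cv2.resize(a[150:310,190:350],(400,400)),cv2.resize(b,(400,300))[np.minimum(np.arange(400),299)]]))"
```

```text
t 14.025 pos [ 0.5453 -0.1123  0.0595] frame [-0.1898  0.0004  0.0595] F [-0.   0.3 -1.8] w 0.665 j [-0.58  0.59 -0.08  1.21  0.43 -2.23]
shift [-0.017  0.752 -1.314] rot [0.01 0.29 0.07]
```

View pics/s7.png

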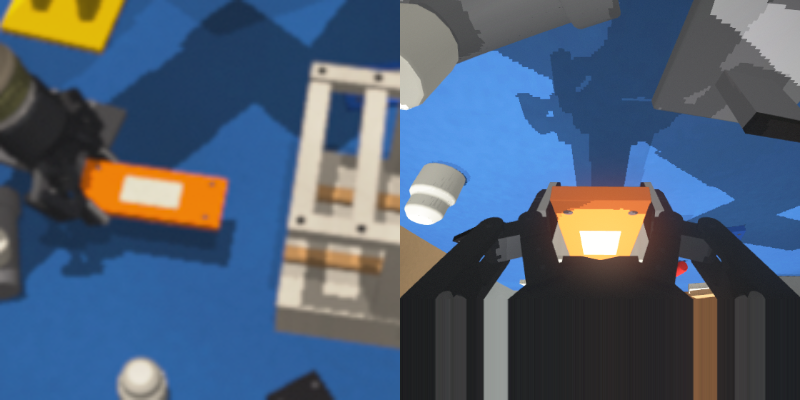

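Plate held level, clear of the frame, in both views. Raise well clear, turn to the rest's direction, hover above it and measure.

```bash
cat >> h.py <<'E'
RA=np.radians(80.5);R0=np.array([.440,-.2015,0]);RX=np.array([np.cos(RA),np.sin(RA),0]);RY=np.array([-RX[1],RX[0],0])
E
python3 -c "
from h import *
move(R0-.0445*RX+ZH*.125,30,RY,RX)"
```

```text
t 14.125 pos [ 0.5449 -0.1108  0.0596] frame [-0.1883  0.0007  0.0596] F [ 0.6  0.8 -1.7] w 0.661 j [-0.58  0.59 -0.09  1.21  0.43 -2.23]
shift [ 2.837 -2.059 -3.093] rot [ 0.06 -4.85  8.93]
```

Emit:
play_rows(
  plan=[
    [1,[0,0.5,-0.87],[0,0,0]],
    [1,[0,1,-1.73],[0,0,0]],
    [1,[0,1.37,-2.38],[0,0,0]],
    [1,[0.7,0.7,-2.8],[0,-1,2]],
    [1,[1.4,0,-3.2],[0,-2,4]],
    [1,[2.1,-0.7,-3.6],[0,-3.5,6.5]],
    [1,[2.6,-1.3,-3.95],[0,-4.8,8.9]],
    [1,[2.84,-1.5,-4.07],[0,-4.8,8.9]],
    [1,[2.84,-1.8,-3.5],[0,-4.8,8.9]],
    [1,[2.84,-2.06,-3.09],[0,-4.8,8.9]],
    [1,[2.84,-2.06,-3.09],[0,-4.8,8.9]],
    [1,[2.84,-2.06,-3.09],[0,-4.8,8.9]],
  ],
)

```text
t: 15.62
eef_pos: [0.4333, -0.2454, 0.1257]
eef_rot: [0.021, 0.079, 0.963, 0.258]
wrist_force: [0.2, -0.0, -0.8]
gripper_width: 0.666
```

```bash
python3 -c "
from h import *
a=r.camera('scene');t=r.camera('top')
cv2.imwrite('pics/s8f.png',a);cv2.imwrite('pics/t8f.png',t)
move(R0-.0445*RX+ZH*.065,30,RY,RX)
p=r.get_state()['eef_pos'];c=p+.0445*RX+ZH*.0148
out=[]
for n,im in(('scene',a),('top',t)):
  C=r.get_calibration(n);v=im.copy();q0=proj(C,c).astype(int)
  P=np.array([proj(C,c+RX*sx*.075+RY*sy*.029+ZH*.01) for sx,sy in((1,1),(1,-1),(-1,-1),(-1,1))]);print(n,P.round(1))
  x,y=q0; s=50;k=8
  v=cv2.resize(im[y-s:y+s,x-s:x+s],(400,400),interpolation=cv2.INTER_CUBIC)
  cv2.polylines(v,[((P-[x-s,y-s]+.5)*4-.5).round().astype(int)],True,(0,255,0),1); print('crop org',x-s,y-s); out.append(v)
cv2.imwrite('pics/s8.png',np.hstack(out))"
```

```text
t 15.725 pos [ 0.4334 -0.246   0.1259] frame [-0.3222  0.1138  0.1259] F [-0.6 -0.2 -2.3] w 0.667 j [-0.91  0.48 -0.1   1.37  0.38 -2.39]
shift [ 0.022 -0.75   1.326] rot [-0.03  0.02  0.12]
scene [[236.8 171.4]
 [228.3 188.4]
 [174.8 173.1]
 [184.5 156.8]]
crop org 156 124
top [[335.3 245.2]
 [339.2 221.2]
 [401.3 232.1]
 [397.6 256.2]]
crop org 317 188
```

View pics/s8.png

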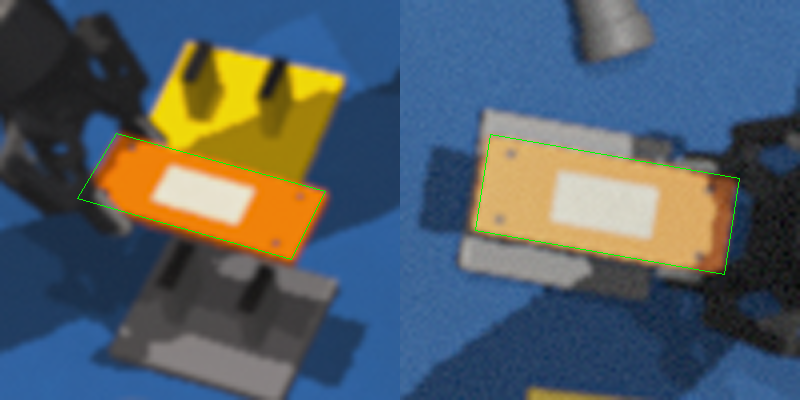

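```bash
cat >> h.py <<'E'
def tri(obs):
    A=np.zeros((3,3));b=np.zeros(3)
    for c,p in obs:
        o,d=ray(c,p);d=d/np.linalg.norm(d);M=np.eye(3)-np.outer(d,d);A+=M;b+=M@o
    return np.linalg.solve(A,b)
def quad(m):
    c=cv2.convexHull(max(cv2.findContours(m.astype(np.uint8),0,1)[0],key=cv2.contourArea))
    for e in np.arange(.01,.2,.005):
        q=cv2.approxPolyDP(c,e*cv2.arcLength(c,True),True)
        if len(q)<=4: break
    return q[:,0].astype(float)
E
python3 - <<'E'
from h import *
p=r.get_state()['eef_pos'];c=p+.0445*RX+ZH*.0148
L={};K={}
for n,f,hm in(('scene','pics/s8f.png',16),('top','pics/t8f.png',24)):
    im=cv2.imread(f);C=r.get_calibration(n);h=cv2.cvtColor(im,cv2.COLOR_BGR2HSV)
    q=proj(C,c+ZH*.01).astype(int);roi=np.zeros(im.shape[:2],bool);roi[q[1]-40:q[1]+40,q[0]-42:q[0]+42]=1
    o=roi&(h[...,0]<hm)&(h[...,1]>75)&(h[...,2]>100)
    w=roi&(h[...,1]<70)&(h[...,2]>165)
    nn,l,st,ce=cv2.connectedComponentsWithStats(w.astype(np.uint8)); i=min(range(1,nn),key=lambda i:np.linalg.norm(ce[i]-q)+1e3*(st[i,4]<60)); L[n]=ce[i];print(n,'label',ce[i],st[i,4])
    hull=cv2.fillConvexPoly(np.zeros(im.shape[:2],np.uint8),cv2.convexHull(max(cv2.findContours((o).astype(np.uint8),0,1)[0],key=cv2.contourArea)),1)
    Q=quad(hull);print(Q)
    pr=[proj(C,c+RX*.075+RY*s*.029+ZH*.01) for s in(1,-1)]
    K[n]=[Q[np.linalg.norm(Q-a,axis=1).argmin()] for a in pr]
S,T=r.get_calibration('scene'),r.get_calibration('top')
def loc(P): d=P-R0; return np.round(1e3*np.array([d@RX,d@RY,P[2]]),1)
print('label',loc(tri([(S,L['scene']),(T,L['top'])])),'exp',loc(c+ZH*.01))
print('label top-only at exp z',loc(onz(T,L['top'],c[2]+.01)),'scene-only',loc(onz(S,L['scene'],c[2]+.01)))
for k,s in((0,1),(1,-1)): print('corner',loc(tri([(S,K['scene'][k]),(T,K['top'][k])])),'exp',loc(c+RX*.075+RY*s*.029+ZH*.01))
E
```

```text
scene label [206.4171123  172.27272727] 187
[[193. 171.]
 [201. 164.]
 [220. 173.]
 [211. 180.]]
top label [367.65165165 238.75375375] 333
[[338. 223.]
 [398. 232.]
 [397. 254.]
 [336. 246.]]
label [  0.8  -0.2 150.5] exp [ -0.5  -0.8 150.7]
label top-only at exp z [  1.   -0.2 150.7] scene-only [  0.8  -0.4 150.7]
corner [ 51.3  22.1 140.2] exp [ 74.5  28.2 150.7]
corner [ 71.3 -26.2 207.1] exp [ 74.5 -29.8 150.7]
```

Emit:
play_rows(
  plan=[
    [1,[0,-0.25,0.43],[0,0,0]],
    [1,[0,-0.5,0.86],[0,0,0]],
    [1,[0,-0.7,1.2],[0,0,0]],
    [1,[0,-0.85,1.44],[0,0,0]],
    [1,[0,-0.93,1.58],[0,0,0]],
    [1,[0,-0.93,1.58],[0,0,0]],
  ],
)

```text
t: 16.48
eef_pos: [0.4326, -0.2466, 0.0515]
eef_rot: [0.021, 0.08, 0.963, 0.258]
wrist_force: [-0.4, 0.1, -1.7]
gripper_width: 0.662
```

```bash
python3 -c "
from h import *
move(R0-.045*RX+ZH*.0465,30,RY,RX)"
```

```text
t 16.475 pos [ 0.4326 -0.2466  0.0515] frame [-0.3228  0.1146  0.0515] F [-0.4  0.1 -1.7] w 0.662 j [-0.91  0.55 -0.18  1.21  0.38 -2.39]
shift [ 0.004 -0.048  0.118] rot [ 0.04 -0.03  0.02]
```

Emit:
play_rows(
  plan=[
    [1,[0,-0.025,0.055],[0,0,0]],
    [1,[0,-0.044,0.095],[0,0,0]],
    [1,[0,-0.044,0.095],[0,0,0]],
  ],
)

```text
t: 16.85
eef_pos: [0.4328, -0.2463, 0.0476]
eef_rot: [0.021, 0.08, 0.963, 0.258]
wrist_force: [-0.0, -0.3, -1.6]
gripper_width: 0.658
```

Emit:
play_rows(
  plan=[
    [1,[0,-0.01,0.018],[0,0,0]],
    [1,[0,-0.01,0.018],[0,0,0]],
  ],
)

```text
t: 17.1
eef_pos: [0.4328, -0.2463, 0.0467]
eef_rot: [0.021, 0.08, 0.963, 0.258]
wrist_force: [0.8, -0.6, -1.6]
gripper_width: 0.662
```

Emit:
play_rows(
  plan=[
    [1,[0,-0.01,0.018],[0,0,0]],
    [1,[0,-0.01,0.018],[0,0,0]],
  ],
)

```text
t: 17.35
eef_pos: [0.4328, -0.2463, 0.0458]
eef_rot: [0.021, 0.08, 0.963, 0.258]
wrist_force: [0.7, -0.5, -2.8]
gripper_width: 0.665
```

Emit:
play_rows(
  plan=[
    [1,[0,-0.01,0.018],[0,0,0]],
    [1,[0,-0.01,0.018],[0,0,0]],
  ],
)

```text
t: 17.6
eef_pos: [0.4328, -0.2463, 0.0455]
eef_rot: [0.022, 0.08, 0.963, 0.258]
wrist_force: [-0.9, -0.9, 2.5]
gripper_width: 0.664
```

Emit:
play_rows(
  plan=[
    [1,[0,-0.01,0.018],[0,0,0]],
    [1,[0,-0.01,0.018],[0,0,0]],
  ],
)

```text
t: 17.85
eef_pos: [0.4328, -0.2463, 0.0453]
eef_rot: [0.022, 0.08, 0.963, 0.258]
wrist_force: [-3.2, -0.8, 8.6]
gripper_width: 0.665
```

Emit:
play_rows(
  plan=[
    [1,[0,0.01,-0.02],[0,0,0]],
    [1,[0,0.01,-0.02],[0,0,0]],
    [-0.4,[0,0.01,-0.02],[0,0,0]],
    [-0.7,[0,0.01,-0.02],[0,0,0]],
    [-1,[0,0.01,-0.02],[0,0,0]],
    [-1,[0,0.01,-0.02],[0,0,0]],
    [-1,[0,0.01,-0.02],[0,0,0]],
    [-1,[0,0.01,-0.02],[0,0,0]],
  ],
  squeeze=20,
)

```text
t: 18.85
eef_pos: [0.4327, -0.2463, 0.0451]
eef_rot: [0.021, 0.08, 0.963, 0.258]
wrist_force: [-0.2, 0.7, -0.6]
gripper_width: 1.004
```

Emit:
play_rows(
  plan=[
    [-1,[0,0,-0.3],[0,0,0]],
    [-1,[0,0,-0.8],[0,0,0]],
    [-1,[0,0,-1.6],[0,0,0]],
    [-1,[0,0,-2.8],[0,0,0]],
    [-1,[0,0,-3.6],[0,0,0]],
    [-1,[0,0,-3.6],[0,0,0]],
  ],
)

```text
t: 19.6
eef_pos: [0.4215, -0.3199, 0.1722]
eef_rot: [0.023, 0.08, 0.963, 0.256]
wrist_force: [0.2, -0.0, -0.4]
gripper_width: 0.999
```

```bash
python3 - <<'E'
from h import *
a=r.camera('scene');t=r.camera('top')
cv2.imwrite('pics/s9f.png',a);cv2.imwrite('pics/t9f.png',t)
S,T=r.get_calibration('scene'),r.get_calibration('top')
def loc(P): d=P-R0; return np.round(1e3*np.array([d@RX,d@RY,P[2]]),1)
L={};out=[]
c=R0+ZH*.06
for n,im,C in(('scene',a,S),('top',t,T)):
    h=cv2.cvtColor(im,cv2.COLOR_BGR2HSV);q=proj(C,c+ZH*.01).astype(int);roi=np.zeros(im.shape[:2],bool);roi[q[1]-40:q[1]+40,q[0]-42:q[0]+42]=1
    w=roi&(h[...,1]<70)&(h[...,2]>165)
    nn,l,st,ce=cv2.connectedComponentsWithStats(w.astype(np.uint8)); i=min(range(1,nn),key=lambda i:np.linalg.norm(ce[i]-q)+1e3*(st[i,4]<60)); L[n]=ce[i]
    hm=cv2.findContours((l==i).astype(np.uint8),0,1)[0][0]
    B=np.array([loc(onz(C,p,.07))[:2] for p in cv2.boxPoints(cv2.minAreaRect(hm))]);e=np.diff(B,axis=0);print(n,'label',loc(onz(C,ce[i],.07)),'edges',np.degrees(np.arctan2(e[:,1],e[:,0])).round(1))
    P=np.array([proj(C,c+RX*sx*.075+RY*sy*.029+ZH*.01) for sx,sy in((1,1),(1,-1),(-1,-1),(-1,1))])
    x,y=q;s=50;v=cv2.resize(im[y-s:y+s,x-s:x+s],(400,400),interpolation=cv2.INTER_CUBIC)
    cv2.polylines(v,[((P-[x-s,y-s]+.5)*4-.5).round().astype(int)],True,(0,255,0),1);out.append(v)
print('tri',loc(tri([(S,L['scene']),(T,L['top'])])))
cv2.imwrite('pics/s9.png',np.hstack(out)); s=r.get_state();print(s['t'],s['eef_pos'],s['wrist_force'],s['gripper_width'])
E
```

```text
scene label [-0.5  0.3 70. ] edges [ 1.012e+02  1.000e-01 -8.010e+01]
top label [ 0.1  0.3 70. ] edges [-91.1 179.7  88.7]
tri [-0.1  0.2 70.3]
19.7 [ 0.4207987  -0.31753121  0.16972215] [ 0.32385231  0.04718529 -0.66533965] 0.9996122801449486
```

View pics/s9.png

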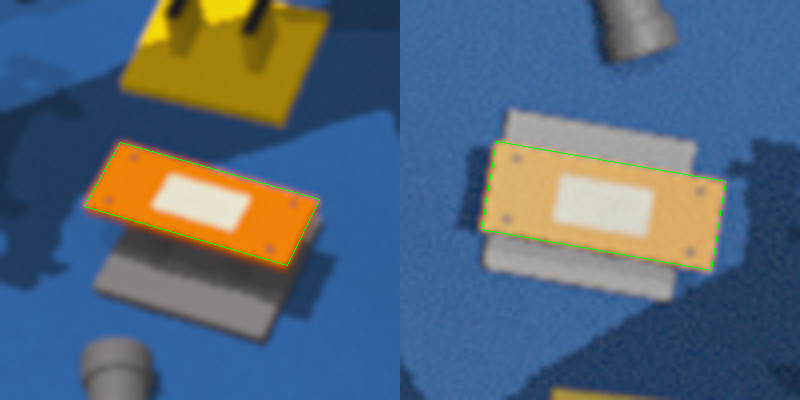

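The plate lies level on the rest and matches the target outline in both views to within 1 mm and 1°. The gripper is clear. Handing in.

```bash
python3 -c "
from h import *
print(r.finish_job())"
```

```text
the job is handed in; nothing more can be done
None
```

The orange plate is lying across both bars of the grey rest, and I handed the job in at about 19.7 s of the 61 s limit. `finish_job` gives no verdict.

- **Dragging out:** I slanted the tool 45° under the deck and made two strokes of about 30 and 33 mm, pressing with about 10 N. The plate ended up overhanging about 49 mm and lay level on its own.
- **Pinching and carrying:** I gripped the overhang by its long edges with the grip set to 80 N. It came straight out, stayed level in the views taken on the way, and touched only the rest when set down. Contact force at set-down was about 9 N.
- **Final check, two cameras:**
  - The centre of the plate's label, taken as the plate's centre, was within about 0.5 mm of the target point.
  - The top face was 70.3 mm high, where 70 mm is expected.
  - The plate was square to within about 1°.
  - The gripper was fully open and touching nothing, with the wrist force near zero.

**Checks that failed or disagreed:**
- While the plate hung over the rest, my triangulation of its free-end corners gave nonsense, so I relied on the label centre and the projected outline instead.
- My two estimates of the rest's middle, from its base and from its bars, differed by about 4 mm along its length. I aimed between them, so the true centring error could be about 2 mm.
- I did not measure the bystanders again at the end. The arm met no unexpected force at any reading.

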